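# Tip the tube block onto its base and load the block heater

## Task

The aluminium tube block was left standing on its end in the drip tray to drain. Push it up to the tray's rim beside the rubber mat and tip it over that rim so it goes down on its base on the mat, tube holes up (do not lift it while it is still on end); then pick it up, lower it (do not drop it) into the well of the block heater until it sits fully home, and close the heater's clear lid right down. Leave the tube rack, the bottle and the slide box where they are.

Things in the scene. Friction and masses are not known exactly. Their poses are not given: they have to be found in the camera images.
- block: Aluminium tube block 95 x 60 x 50 mm, 0.5-0.75 kg; 15 tube holes (11 mm, too small for a finger) in one 95 x 60 face. Origin: centre of the plain base face; x along the 95, y along the 60, z from base out of the hole face. It starts on a 60 x 50 end in the tray: x up, z back from the rim towards the robot, base facing the rim, 12 to 22 mm from it and up to 5 degrees out of square
- block_heel (a point): Point on the block: middle of the lower edge of its base face as it stands at the start (x = -47.5 mm, z = 0 in the block's frame). The block pivots about here when it is tipped over the rim. Pushed within about 30 mm of the tray floor the block slides (2 to 6 N); pushed near its top it tips, passing its balance point at about 30 degrees
- drainer: Fixed steel drip tray butted against a black rubber mat. Origin: on the bench under the middle of the inner face of the rim between them; x square to that rim, from tray to mat; y along it; z up. Tray: 125 mm in x, 180 in y, floor 2 mm above the bench; rim 3 mm thick all round, top 10 mm above the bench. Mat: x 3 to 138 mm, 180 wide, top 8 mm above the bench
- rim (a point): Middle of the inner top edge of the rim beside the mat, 10 mm above the bench (8 mm above the tray floor)
- heater: Fixed white dry block heater, 170 mm wide. Origin: on the bench under the well's centre; x from front to back, z up. Sloping panel in front (x -150 to -75 mm), flat deck 85 mm above the bench (x -75 to 88). Well: 103 mm in x, 68 in y, 26 deep, 4 mm chamfer round the mouth. The block goes in with its length along x, either way round; seated, its top is 24 mm above the deck
- well (a point): Centre of the well's floor, 59 mm above the bench
- lid (a joint): Angle of the heater's clear lid, rad: 0 shut, 1.57 upright, 1.85 stop leaning back; starts 1.55 to 1.8. Hinged at the back of the deck; a stiff hinge holds it wherever it is left (1 to 2 N at the lip moves it). Shut, it is a shallow dome 136 mm long from hinge to front, 98 wide, 32 high (28 inside), and goes right down only over a seated block
- lid_hinge (a point): Middle of the hinge line, on the deck 68 mm behind the well's centre (heater frame x = 68 mm, z = 85 mm)
- lid_lip (a point): Centre of the grey finger lip on the lid's free edge: a tab 44 mm wide, 20 mm long and 8 mm thick that stands out from the lid's front wall. With the lid shut it is 146 mm in front of the hinge and 12 mm above it; with the lid upright it points up
- rack: Bystander: white tube rack 60 x 130 x 43 mm with a few small tubes, standing on the bench. Origin: centre of its underside
- bottle: Bystander: amber reagent bottle, 64 mm across, 130 mm tall, black cap. Origin: centre of its underside
- slidebox: Bystander: flat wooden slide box 100 x 85 x 34 mm. Origin: centre of its underside

How it is judged:
By the outcome, as a careful person would: the job done as asked, in the order asked, and still so for the second after the job is handed in, with the robot touching nothing.
It also fails if it takes over 72 s, if anything falls off the work surface, if the arm or the gripper's body presses on something with over 40 N, if the wrist force passes 120 N, or if a joint passes its speed limit or range.

## Robot

A 6-joint arm with a two-finger parallel gripper is mounted at the origin on the work surface. World frame = base frame: x ahead of the robot, y to its left, z up, the work surface at z = 0. Lengths are in mm, angles in degrees, forces in N, time in s.
With the tool pointing down it reaches from about 300 to 850 mm from the base axis. Payload 4.2 kg.
Tool frame: the origin (TCP) lies midway between the tips of the shut fingers; the grasp point (between the pads) lies 19 mm behind it (env.grip_point_offset is the distance from the TCP to the grasp point, in mm); z points along the fingers, x is the direction in which the jaws open and shut, and the axes are right-handed (so a half turn about z gives the same grasp; the last joint's range is limited). The gripper opens to 91 mm and grips with 3 to 60 N. Pads are 32 mm wide; open, the fingers measure 118 mm over their backs; the gripper's body (76 mm by 178 mm) begins 60 mm behind the grasp point.
Start: joints at [70.073, 18.312, 89.639, -0, 72.044, -1.146], TCP at [185.13, 544.399, 213.976] pointing down, gripper open.
Joint ranges: [-177.97, 177.97], [-48.28, 115.42], [12.27, 149.76], [-77.06, 257.06], [2.81, 150.46], [-146.56, 146.56]. Speed limits (degrees/s): [147.25, 147.25, 180, 180, 180, 180].

## Interface

Orientations are given as [roll, pitch, yaw] about the fixed x, y, z axes, in that order (R = Rz(yaw) Ry(pitch) Rx(roll)).
In Python, from workcell import env gives the robot as it stands.
- The arm moves only by the shell command python3 -m pendant 'ROWS' [FORCE]. ROWS is JSON, a list of rows, each an object with "xyz": the shift along the tool's x, y, z in m, a list of three; "roll": the turn about the tool's z in degrees; "jaw": the closure, from 0 (fully open) to 1 (shut). A call has exactly 8 rows; each row is the pose to reach, as a shift and turn from the pose commanded when the call began, along the tool's axes at that moment; what a row does not reach only later rows make up. A row lasts 1/8 s, in which the tool goes at most 62.5 mm and 10.7 degrees, less where a joint would pass 70% of its speed; a pose out of reach is approached as far as the arm can. A call with a gripper value outside its range is refused whole. The fingers move at their own pace and stop on an object; FORCE is the grip in N (left out, the last holds). Time passes only in rows, so rows that repeat a pose let the fingers close, or fill a call up. It gives the time, the measured TCP pose, the force and the opening at its end, in the units of the state.
- env.state(): the state, without advancing time (a new reading comes with each control period).
- env.grab_frame(name): name is "side" or "top"; returns (picture, depth): 480x640x3 uint8, blue, green, red; 480x640 float32, mm along the optical axis (not along the pixel's ray), 0 where there is no reading.
- env.camera_params(name): a dict with "camera_matrix" (3x3 intrinsics, pixels), "D" ([k1, k2, p1, p2, k3] as OpenCV has them; the pictures are not rectified), "cam_to_world" (4x4, takes a point from camera to world coordinates). Camera axes: x right, y up, looking along -z (the intrinsics and any distortion apply to the point x, -y, -z); pixel columns grow to the right and rows downward; lengths in mm; the calibration is good to about 2 mm. A picture is of the moment at which its call begins. camera_params takes no time and is no camera call.
- env.job_done(): hands the job in, once; it reports no verdict.
The state is a dict: "time_s": time; "qpos": joint angles; "qvel": joint speeds; "effort": joint torques, N m; "ee_pos": TCP position; "ee_rot": TCP orientation; "force": force on the tool from outside, world axes, zero at the start; "torque": the same for the moment, N m; "gripper_width": finger opening in mm.
Only numpy, scipy, OpenCV 4.12 (cv2) and the standard library are available. Lean on these libraries where they do the work, as an engineer would, in place of code of your own. Each camera call takes 0.05 s, during which the arm holds its last target. There are 200 camera calls.

## Working session

There is one attempt and no reset: what is moved stays moved. The work goes in short steps, Python scripts to look and compute and a shell command to move; the robot and the scene stay as the last step left them, time stands still between calls to the robot, and variables do not carry over. Pictures are saved under pics/ and viewed, about 8 in all and at most 12, crops included, and the job is handed in when it is done.

```bash
ls; mkdir -p pics
cat > h.py <<'E'
import numpy as np, cv2
from workcell import env
def grab(n,save=None):
    p,d=env.grab_frame(n)
    if save: cv2.imwrite('pics/'+save,p)
    return p,d
def ray(n,uv):
    c=env.camera_params(n);K=np.array(c['camera_matrix'],float);D=np.array(c['D'],float);T=np.array(c['cam_to_world'])
    q=cv2.undistortPoints(np.array(uv,float).reshape(-1,1,2),K,D).reshape(-1,2)
    d=np.c_[q[:,0],-q[:,1],-np.ones(len(q))]@T[:3,:3].T   # unit depth
    return T[:3,3],d
def onz(n,uv,z):
    o,d=ray(n,uv); return o+d*((z-o[2])/d[:,2])[:,None]
def bydepth(n,uv,dep):
    o,d=ray(n,uv); uv=np.array(uv).reshape(-1,2)
    return o+d*np.array([dep[int(v),int(u)] for u,v in uv])[:,None]
def cloud(n,dep):
    v,u=np.mgrid[0:480,0:640]; o,d=ray(n,np.c_[u.ravel(),v.ravel()])
    return (o+d*dep.ravel()[:,None]).reshape(480,640,3)
E
python3 - <<'E'
from h import *
print(env.state())
for n in('side','top'):
    p,d=grab(n,n+'0.png'); np.save(n+'0.npy',d)
    c=env.camera_params(n); print(n,np.round(c['camera_matrix'],1).tolist(),np.round(c['cam_to_world'],3).tolist(),np.round(c['D'],3), (d>0).mean())
E
```

```text
pics
{'time_s': 0.0, 'qpos': array([ 7.00742780e+01,  1.83509135e+01,  8.97066875e+01, -6.60677780e-04,
        7.20440131e+01, -1.14739529e+00]), 'qvel': array([-0.01473415, -0.05221526, -0.04373494, -0.13770174, -0.08313018,
        0.02755085]), 'effort': array([ 3.14795143e-03, -4.12459517e+01, -2.31975174e+01,  7.30903423e-02,
        4.58248041e-02, -1.36740055e-04]), 'ee_pos': array([184.9395602 , 543.90733399, 213.12567356]), 'ee_rot': array([-1.79998593e+02,  1.01606312e-01,  7.12218788e+01]), 'force': array([-0.11299443, -0.62118462,  0.06869759]), 'torque': array([-0.00095866, -0.02562977,  0.02759468]), 'gripper_width': 91.11549476532446}
side [[492.8, 0.0, 320.2], [0.0, 492.8, 230.3], [0.0, 0.0, 1.0]] [[0.882, 0.219, -0.418, 24.724], [-0.471, 0.427, -0.772, -1036.881], [0.009, 0.877, 0.48, 727.397], [0.0, 0.0, 0.0, 1.0]] [-0.091  0.     0.     0.     0.   ] 0.9960319010416666
top [[539.1, 0.0, 323.9], [0.0, 539.1, 236.6], [0.0, 0.0, 1.0]] [[0.003, 0.996, -0.085, 485.004], [-1.0, 0.004, 0.007, -5.554], [0.008, 0.085, 0.996, 1419.853], [0.0, 0.0, 0.0, 1.0]] [-0.043  0.     0.     0.     0.   ] 0.995849609375
```

View pics/side0.png

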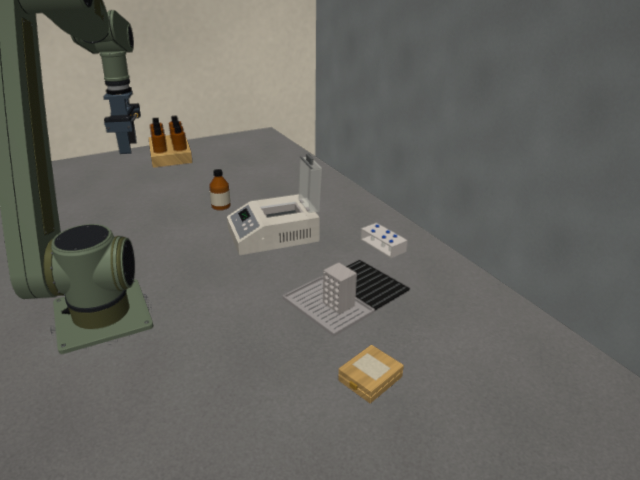

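View pics/top0.png

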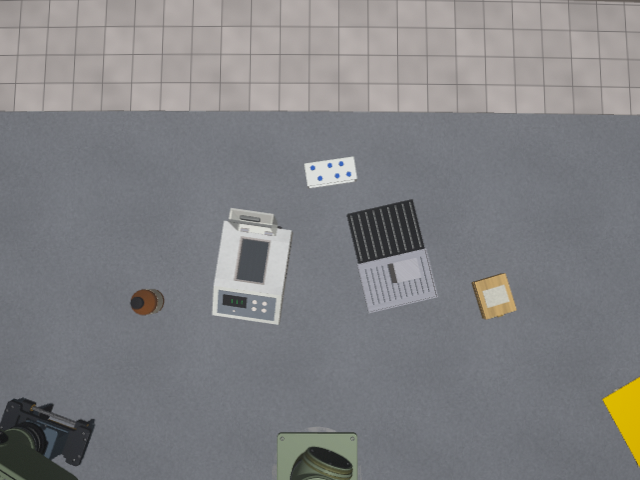

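Side view: block on end at about (340,287), heater at (275,222) with its lid up at (311,185), mat behind the tray. Top view: tray/mat seam runs from about (358,263) to (424,249), block top is near (408,270), and the heater well is near (252,261).

Run:
```python
from h import *
top=cv2.imread('pics/top0.png');d=np.load('top0.npy');P=cloud('top',d)
sd=cv2.imread('pics/side0.png');ds=np.load('side0.npy');S=cloud('side',ds)
print('bench z top/side',np.median(P[350:400,300:400,2]),np.median(S[380:440,200:300,2]))
def rect(mask,n,z,name):
    c=max(cv2.findContours(mask.astype(np.uint8),cv2.RETR_EXTERNAL,cv2.CHAIN_APPROX_NONE)[0],key=cv2.contourArea)
    w=onz(n,c.reshape(-1,2),z)[:,:2].astype(np.float32); r=cv2.minAreaRect(w); print(name,np.round(r[0],1),np.round(r[1],1),round(r[2],2)); return r
R=np.zeros((480,640),bool);R[200:315,345:440]=1
m=R&(P[...,2]>75); print('block n',m.sum(),'z',np.median(P[m][:,2])); zt=np.median(P[m][:,2])
rect(m,'top',zt,'block top')
m2=(S[...,2]>15)&(abs(S[...,0]-np.median(P[m][:,0]))<60)&(abs(S[...,1]-np.median(P[m][:,1]))<60)
print('side block ext',np.percentile(S[m2],[2,50,98],axis=0).round(1)); mm=m2&(S[...,2]>90);print('side top face',np.median(S[mm],axis=0).round(1),mm.sum(), np.median(S[mm][:,2]))
g=cv2.cvtColor(top,cv2.COLOR_BGR2GRAY)
mat=R&(g<60)
mat[:,:]=mat; mk=cv2.morphologyEx(mat.astype(np.uint8),cv2.MORPH_CLOSE,np.ones((9,9)))
rect(mk,'top',8,'mat')
print('mat z',np.median(P[215:250,365:410,2]))
# tray: bright-ish
tr=R&(g>130); print('tray grays',g[290,360:430:6]); 
tk=cv2.morphologyEx((tr).astype(np.uint8),cv2.MORPH_CLOSE,np.ones((9,9)));tk[mk>0]=0
rect(tk,'top',8,'tray')
# heater
H=np.zeros((480,640),bool);H[200:330,205:300]=1
dk=H&(abs(P[...,2]-85)<6); print('deck z',np.median(P[dk][:,2]),dk.sum())
w=H&(g<90)&(P[...,2]<75)&(P[...,2]>45); w[:230]=0; w[290:]=0
print('well z',np.median(P[w][:,2]),w.sum()); rect(w,'top',85,'well(at deck z)')
rect(dk,'top',85,'deck')
hw=H&(P[...,2]>20)&(P[...,2]<92); rect(hw,'top',60,'heater')
L=H&(P[...,2]>110); print('lid top',np.percentile(P[L],[2,50,98],axis=0).round(1))
ls=(S[...,2]>110)&(S[...,0]>450)&(S[...,0]<760)&(abs(S[...,1]-130)<120);print('lid side',np.percentile(S[ls],[2,50,98],axis=0).round(1),ls.sum())
tp=cv2.resize(top[195:335,200:450],None,fx=3.2,fy=3.2,interpolation=cv2.INTER_CUBIC);cv2.imwrite('pics/c1.png',tp)
```

```text
bench z top/side 0.9992774052037703 0.13857107433079818
block n 550 z 97.87173373929886
block top [ 516.7 -216.4] [49.9 63. ] 12.67
side block ext [[ 489.3 -254.3   18.1]
 [ 507.3 -237.    70.5]
 [ 548.2 -193.9   98.4]]
side top face [ 517.8 -224.6   96.4] 388 96.41164834015501
mat [ 621.3 -177.3] [132.2 177.8] 13.2
mat z 8.943661325427684
tray grays [121 160 163 166 166 161 162 160 162 161 163 162]
tray [ 491.1 -208.3] [131.8 188.5] 13.36
deck z 85.67255325617111 3523
well z 60.07303086301704 1019
well(at deck z) [539.3 161.8] [63.5 99. ] 81.93
deck [535.1 163.1] [168.8 186.1] 81.91
heater [513.7 167.6] [175.6 244.8] 81.95
lid top [[ 485.    -5.6  126.2]
 [ 626.   142.1  221.7]
 [ 647.8  196.3 1419.9]]
lid side [[607.1  96.8 113.1]
 [626.7 117.7 172. ]
 [647.2 200.1 237.9]] 852
```

View pics/c1.png

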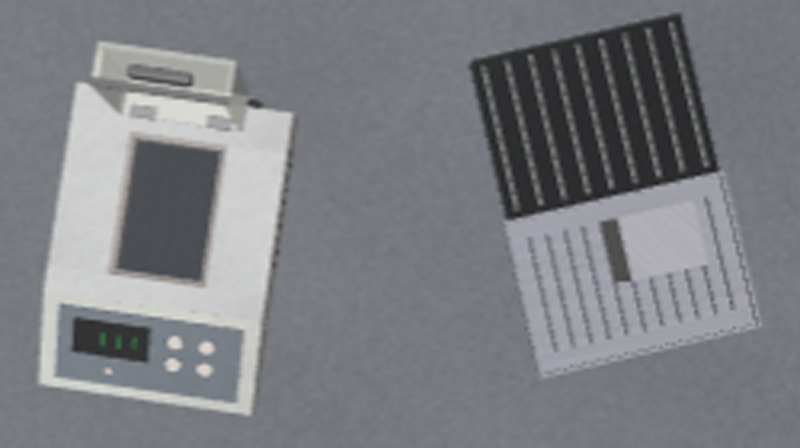

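```bash
cat >> h.py <<'E'
def go(x,y,z,yaw=None):
    "print shift in tool axes (m) and roll to reach a world TCP pose (tool down)"
    s=env.state(); w=s['ee_rot'][2]; a=np.radians(w)
    ex=np.array([np.cos(a),np.sin(a),0]);ey=np.array([np.sin(a),-np.cos(a),0])
    D=np.array([x,y,z])-s['ee_pos']
    r=0 if yaw is None else -((yaw-w+180)%360-180)
    print('shift',np.round([D@ex/1e3,D@ey/1e3,-D[2]/1e3],4),'roll',round(r,2),'at',s['ee_pos'].round(1),'yaw',round(w,2),'F',s['force'].round(1),'w',round(s['gripper_width'],1),'t',s['time_s'])
O=np.array([552.3,-193.7]); TH=np.radians(13.25); DX=np.array([np.cos(TH),np.sin(TH)]); DY=np.array([-np.sin(TH),np.cos(TH)])
def dr(x,y): return O+x*DX+y*DY
def indr(p): return np.array([(p[:2]-O)@DX,(p[:2]-O)@DY])
E
python3 - <<'E'
from h import *
p=dr(-98,-14); print(p); go(*p,140,-76.75)
E
```

```text
[ 460.11763814 -229.78894793]
shift [-0.644   0.5096  0.0732] roll 147.97 at [185.  544.  213.2] yaw 71.22 F [ 0.5 -1.   0.4] w 91.5 t 0.1
```

```bash
python3 -m pendant '[{"xyz":[-0.06,0.05,0.0],"roll":10,"jaw":0.78},{"xyz":[-0.10,0.08,0.01],"roll":20,"jaw":0.78},{"xyz":[-0.14,0.11,0.02],"roll":30,"jaw":0.78},{"xyz":[-0.18,0.145,0.03],"roll":40,"jaw":0.78},{"xyz":[-0.22,0.175,0.03],"roll":50,"jaw":0.78},{"xyz":[-0.26,0.21,0.03],"roll":60,"jaw":0.78},{"xyz":[-0.30,0.24,0.03],"roll":70,"jaw":0.78},{"xyz":[-0.34,0.27,0.03],"roll":80,"jaw":0.78}]' 20
python3 - <<'E'
from h import *
go(*dr(-98,-14),140,-76.75)
E
```

```text
time_s: 1.1
ee_pos: [331.4, 134.0, 183.9]
ee_rot: [-180.0, -0.0, -9.1]
force: [0.4, -0.5, 0.0]
gripper_width: 20.5
shift [0.1846 0.3389 0.0439] roll 67.66 at [331.4 134.  183.9] yaw -9.09 F [ 0.4 -0.5  0. ] w 20.5 t 1.1
```

```bash
python3 -m pendant '[{"xyz":[0.024,0.043,0.0],"roll":9,"jaw":0.78},{"xyz":[0.048,0.086,0.0],"roll":18,"jaw":0.78},{"xyz":[0.072,0.129,0.0],"roll":27,"jaw":0.78},{"xyz":[0.096,0.172,0.01],"roll":36,"jaw":0.78},{"xyz":[0.12,0.215,0.02],"roll":45,"jaw":0.78},{"xyz":[0.145,0.265,0.03],"roll":54,"jaw":0.78},{"xyz":[0.165,0.305,0.04],"roll":62,"jaw":0.78},{"xyz":[0.1846,0.3389,0.0439],"roll":67.66,"jaw":0.78}]'
python3 - <<'E'
from h import *
go(*dr(-98,-14),24,-76.75)
E
```

```text
time_s: 2.1
ee_pos: [461.6, -229.1, 139.0]
ee_rot: [179.9, 0.1, -76.7]
force: [-0.7, 0.4, -0.3]
gripper_width: 20.1
shift [0.0003 0.0016 0.115 ] roll 0.04 at [ 461.6 -229.1  139. ] yaw -76.71 F [-0.7  0.4 -0.3] w 20.1 t 2.1
```

```bash
python3 -m pendant '[{"xyz":[0,0.001,0.02],"roll":0,"jaw":0.78},{"xyz":[0,0.001,0.04],"roll":0,"jaw":0.78},{"xyz":[0,0.001,0.06],"roll":0,"jaw":0.78},{"xyz":[0,0.001,0.08],"roll":0,"jaw":0.78},{"xyz":[0,0.001,0.10],"roll":0,"jaw":0.78},{"xyz":[0,0.001,0.11],"roll":0,"jaw":0.78},{"xyz":[0,0.001,0.115],"roll":0,"jaw":0.78},{"xyz":[0,0.001,0.115],"roll":0,"jaw":0.78}]'
python3 - <<'E'
from h import *
grab('side','side1.png'); s=env.state(); print(s['ee_pos'],s['force'],indr(s['ee_pos']))
i=cv2.imread('pics/side1.png')[230:340,270:430]; cv2.imwrite('pics/c2.png',cv2.resize(i,None,fx=4,fy=4,interpolation=cv2.INTER_CUBIC))
E
```

```text
time_s: 3.1
ee_pos: [461.1, -227.8, 25.1]
ee_rot: [-180.0, 0.0, -76.4]
force: [0.4, 0.1, -0.3]
gripper_width: 20.2
[ 461.38918271 -227.91985213   25.42127283] [ 1.0390803   0.26936404 -0.26997316] [-96.33390741 -12.47209943]
```

View pics/c2.png

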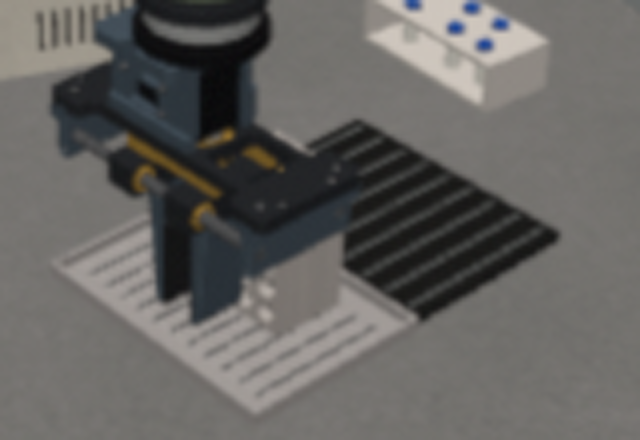

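The fingers stand in the tray just behind the block (its near face at about crop (262,300)) and the gripper body clears its top. Now the low push.

```bash
python3 -m pendant '[{"xyz":[0,-0.005,0],"roll":0.3,"jaw":0.78},{"xyz":[0,-0.010,0],"roll":0.3,"jaw":0.78},{"xyz":[0,-0.013,0],"roll":0.3,"jaw":0.78},{"xyz":[0,-0.016,0],"roll":0.3,"jaw":0.78},{"xyz":[0,-0.018,0],"roll":0.3,"jaw":0.78},{"xyz":[0,-0.020,0],"roll":0.3,"jaw":0.78},{"xyz":[0,-0.022,0],"roll":0.3,"jaw":0.78},{"xyz":[0,-0.024,0],"roll":0.3,"jaw":0.78}]'
python3 -m pendant '[{"xyz":[0,-0.0008,0],"roll":0,"jaw":0.78},{"xyz":[0,-0.0016,0],"roll":0,"jaw":0.78},{"xyz":[0,-0.0024,0],"roll":0,"jaw":0.78},{"xyz":[0,-0.003,0],"roll":0,"jaw":0.78},{"xyz":[0,-0.0037,0],"roll":0,"jaw":0.78},{"xyz":[0,-0.0044,0],"roll":0,"jaw":0.78},{"xyz":[0,-0.005,0],"roll":0,"jaw":0.78},{"xyz":[0,-0.0055,0],"roll":0,"jaw":0.78}]'
python3 - <<'E'
from h import *
s=env.state(); print(s['ee_pos'],s['force'],indr(s['ee_pos']))
p,d=grab('top','top2.png'); P=cloud('top',d)
E
```

```text
time_s: 4.15
ee_pos: [484.2, -222.0, 24.8]
ee_rot: [180.0, 0.0, -76.7]
force: [-4.0, -1.3, 2.7]
gripper_width: 20.2
time_s: 5.15
ee_pos: [489.8, -220.8, 25.0]
ee_rot: [-180.0, 0.0, -76.7]
force: [-1.7, -0.6, -2.5]
gripper_width: 20.0
[ 489.7657042  -220.84593213   24.96902387] [-1.66426842 -0.56940614 -2.47299933] [-67.09144473 -12.09040225]
```

```bash
python3 -m pendant '[{"xyz":[0,-0.0005,0],"roll":0,"jaw":0.78},{"xyz":[0,-0.001,0],"roll":0,"jaw":0.78},{"xyz":[0,-0.0014,0],"roll":0,"jaw":0.78},{"xyz":[0,-0.0018,0],"roll":0,"jaw":0.78},{"xyz":[0,-0.0021,0],"roll":0,"jaw":0.78},{"xyz":[0,-0.0024,0],"roll":0,"jaw":0.78},{"xyz":[0,-0.0027,0],"roll":0,"jaw":0.78},{"xyz":[0,-0.003,0],"roll":0,"jaw":0.78}]'
```

```text
time_s: 6.2
ee_pos: [491.0, -220.5, 25.2]
ee_rot: [179.8, 0.0, -76.7]
force: [-9.0, -3.3, 3.3]
gripper_width: 20.0
```

Force rose to 9 N with no further travel, so the block is against the rim. Next: back off, raise, and push near the top.

```bash
python3 -m pendant '[{"xyz":[0,0.004,0],"roll":0,"jaw":0.78},{"xyz":[0,0.008,0],"roll":0,"jaw":0.78},{"xyz":[0,0.008,-0.015],"roll":0,"jaw":0.78},{"xyz":[0,0.008,-0.035],"roll":0,"jaw":0.78},{"xyz":[0,0.008,-0.050],"roll":0,"jaw":0.78},{"xyz":[0,0.008,-0.055],"roll":0,"jaw":0.78},{"xyz":[0,0.004,-0.055],"roll":0,"jaw":0.78},{"xyz":[0,0.002,-0.055],"roll":0,"jaw":0.78}]'
python3 -m pendant '[{"xyz":[0,-0.004,0],"roll":0,"jaw":0.78},{"xyz":[0,-0.008,0],"roll":0,"jaw":0.78},{"xyz":[0,-0.012,0],"roll":0,"jaw":0.78},{"xyz":[0,-0.016,0],"roll":0,"jaw":0.78},{"xyz":[0,-0.019,0],"roll":0,"jaw":0.78},{"xyz":[0,-0.022,0],"roll":0,"jaw":0.78},{"xyz":[0,-0.025,0],"roll":0,"jaw":0.78},{"xyz":[0,-0.028,0],"roll":0,"jaw":0.78}]'
python3 - <<'E'
from h import *
p,d=grab('side','side2.png');s=env.state();print(indr(s['ee_pos']),s['force'])
i=p[230:340,270:430]; cv2.imwrite('pics/c3.png',cv2.resize(i,None,fx=4,fy=4,interpolation=cv2.INTER_CUBIC))
E
```

```text
time_s: 7.2
ee_pos: [490.6, -220.4, 79.5]
ee_rot: [180.0, 0.0, -76.7]
force: [0.3, -0.2, -0.2]
gripper_width: 20.2
time_s: 8.2
ee_pos: [518.5, -214.2, 80.0]
ee_rot: [-180.0, -0.0, -76.7]
force: [-1.8, -1.5, 1.5]
gripper_width: 20.3
[-37.12205102 -12.22995326] [1.10482646 0.32359937 0.16426351]
```

View pics/c3.png

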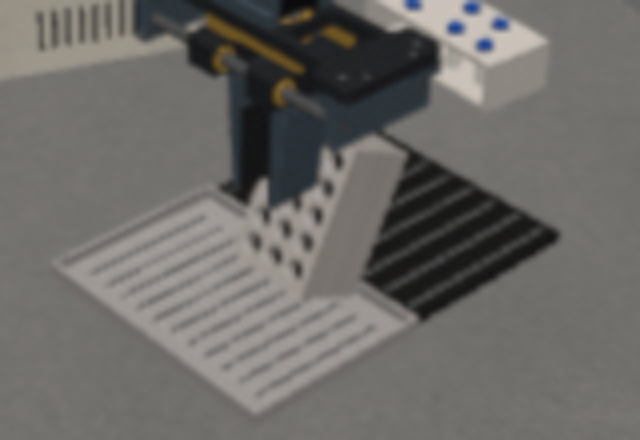

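The block is leaning over the rim (heel at about crop (320,290), about 25°), as wanted. Continuing.

```bash
python3 -m pendant '[{"xyz":[0,-0.002,0],"roll":0,"jaw":0.78},{"xyz":[0,-0.004,0],"roll":0,"jaw":0.78},{"xyz":[0,-0.006,0],"roll":0,"jaw":0.78},{"xyz":[0,-0.008,0],"roll":0,"jaw":0.78},{"xyz":[0,-0.010,0],"roll":0,"jaw":0.78},{"xyz":[0,-0.012,0],"roll":0,"jaw":0.78},{"xyz":[0,-0.014,0],"roll":0,"jaw":0.78},{"xyz":[0,-0.016,0],"roll":0,"jaw":0.78}]'
python3 -m pendant '[{"xyz":[0,-0.002,0],"roll":0,"jaw":0.78},{"xyz":[0,-0.004,0],"roll":0,"jaw":0.78},{"xyz":[0,-0.006,0],"roll":0,"jaw":0.78},{"xyz":[0,-0.008,0],"roll":0,"jaw":0.78},{"xyz":[0,-0.010,0],"roll":0,"jaw":0.78},{"xyz":[0,-0.010,0],"roll":0,"jaw":0.78},{"xyz":[0,-0.010,0],"roll":0,"jaw":0.78},{"xyz":[0,-0.010,0],"roll":0,"jaw":0.78}]'
python3 - <<'E'
from h import *
p,d=grab('side','side3.png');S=cloud('side',d);s=env.state();print(indr(s['ee_pos']),s['force'])
i=p[230:340,270:430]; cv2.imwrite('pics/c4.png',cv2.resize(i,None,fx=4,fy=4,interpolation=cv2.INTER_CUBIC))
E
```

```text
time_s: 9.25
ee_pos: [533.6, -210.5, 80.0]
ee_rot: [-180.0, 0.0, -76.7]
force: [-0.4, 0.6, 0.3]
gripper_width: 20.1
time_s: 10.25
ee_pos: [543.2, -208.3, 80.0]
ee_rot: [180.0, 0.0, -76.7]
force: [0.8, -0.3, 0.4]
gripper_width: 19.9
[-12.22825897 -12.09719023] [-0.6053903  -0.43212996  0.13186605]
```

View pics/c4.png

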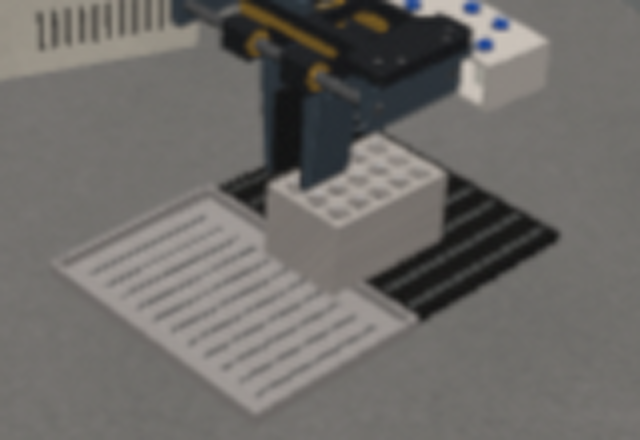

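Block is down on its base, holes up, with its near end at about crop (300,235) still over the rim. Move back and measure it.

```bash
python3 -m pendant '[{"xyz":[0,0.015,0],"roll":0,"jaw":0.78},{"xyz":[0,0.03,0],"roll":0,"jaw":0.78},{"xyz":[0,0.045,0],"roll":0,"jaw":0.78},{"xyz":[0,0.06,0],"roll":0,"jaw":0.78},{"xyz":[0,0.07,0.01],"roll":0,"jaw":0.78},{"xyz":[0,0.07,0.03],"roll":0,"jaw":0.78},{"xyz":[0,0.07,0.045],"roll":0,"jaw":0.78},{"xyz":[0,0.07,0.05],"roll":0,"jaw":0.78}]'
python3 - <<'E'
from h import *
p,d=grab('top','top3.png');P=cloud('top',d);q,e=grab('side','side4.png');S=cloud('side',e)
s=env.state();print(indr(s['ee_pos']),s['force'],s['ee_pos'])
D=np.stack([(P[...,:2]-O)@DX,(P[...,:2]-O)@DY],-1)
m=(P[...,2]>45)&(P[...,2]<72)&(D[...,0]>-25)&(D[...,0]<140)&(abs(D[...,1])<80)
c=max(cv2.findContours(m.astype(np.uint8),0,1)[0],key=cv2.contourArea)
w=onz('top',c.reshape(-1,2),58)[:,:2]; r=cv2.minAreaRect(w.astype(np.float32)); print('top rect',r,indr(np.array(r[0])))
T=P[m]; f=np.c_[D[m],np.ones(len(T))]; A=np.linalg.lstsq(f,T[:,2],rcond=None)[0]; print('plane',A, np.median(T[:,2]))
print('x ext in drainer',np.percentile(np.array([indr(a) for a in w]),[1,99],axis=0))
cv2.imwrite('pics/c5.png',cv2.resize(p[195:320,345:445],None,fx=4,fy=4,interpolation=cv2.INTER_CUBIC))
E
```

```text
time_s: 11.3
ee_pos: [474.4, -224.0, 28.7]
ee_rot: [179.9, 0.1, -76.7]
force: [-0.1, 0.6, -0.4]
gripper_width: 19.8
[-82.31547294 -11.90686207] [-1.60587615  0.66390548  0.96913192] [ 474.90488343 -224.15663115   29.34239022]
top rect ((582.0328369140625, -201.4348602294922), (95.63662719726562, 61.95286560058594), 13.510641098022461) [ 27.16849376 -14.34373036]
plane [-2.37273521e-02 -1.53837731e-03  5.83327435e+01] 58.14620784099202
x ext in drainer [[-20.44292327 -45.45637577]
 [ 74.91127485  16.54079013]]
```

View pics/c5.png

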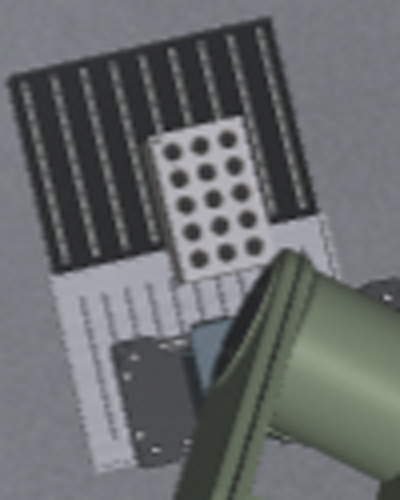

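It lies flat but its near end is 20 mm back over the rim (1.4° tilt), so I push it wholly onto the mat before gripping.

```bash
python3 -m pendant '[{"xyz":[0,-0.012,0],"roll":0,"jaw":0.78},{"xyz":[0,-0.024,0],"roll":0,"jaw":0.78},{"xyz":[0,-0.034,0],"roll":0,"jaw":0.78},{"xyz":[0,-0.042,0],"roll":0,"jaw":0.78},{"xyz":[0,-0.049,0],"roll":0,"jaw":0.78},{"xyz":[0,-0.056,0],"roll":0,"jaw":0.78},{"xyz":[0,-0.066,0],"roll":0,"jaw":0.78},{"xyz":[0,-0.075,0],"roll":0,"jaw":0.78}]'
python3 -m pendant '[{"xyz":[0,0.008,0],"roll":0,"jaw":0.78},{"xyz":[0,0.03,-0.01],"roll":0,"jaw":0.78},{"xyz":[0,0.05,-0.03],"roll":0,"jaw":0.4},{"xyz":[0,0.06,-0.06],"roll":0,"jaw":0},{"xyz":[0,0.06,-0.09],"roll":0,"jaw":0},{"xyz":[0,0.06,-0.10],"roll":0,"jaw":0},{"xyz":[0,0.06,-0.10],"roll":0,"jaw":0},{"xyz":[0,0.06,-0.10],"roll":0,"jaw":0}]'
python3 - <<'E'
from h import *
p,d=grab('top','top4.png');P=cloud('top',d)
s=env.state();print(indr(s['ee_pos']),s['force'],s['ee_pos'])
D=np.stack([(P[...,:2]-O)@DX,(P[...,:2]-O)@DY],-1)
m=(P[...,2]>45)&(P[...,2]<72)&(D[...,0]>-25)&(D[...,0]<140)&(abs(D[...,1])<80)
c=max(cv2.findContours(m.astype(np.uint8),0,1)[0],key=cv2.contourArea)
w=onz('top',c.reshape(-1,2),58)[:,:2]; r=cv2.minAreaRect(w.astype(np.float32)); print('top rect',r,indr(np.array(r[0])))
T=P[m]; f=np.c_[D[m],np.ones(len(T))]; A=np.linalg.lstsq(f,T[:,2],rcond=None)[0]; print('plane',A, np.median(T[:,2]))
go(*r[0],120,r[2]-90)
cv2.imwrite('pics/c6.png',cv2.resize(p[195:320,345:445],None,fx=4,fy=4,interpolation=cv2.INTER_CUBIC))
q,e=grab('side','side5.png');S=cloud('side',e)
b=(S[...,2]>20)&(S[...,2]<75)&(np.hypot(S[...,0]-r[0][0],S[...,1]-r[0][1])<58)
print('side z top',np.percentile(S[b][:,2],[90,98]),'x ext',np.percentile((S[b][:,:2]-O)@DX,[1,99]),'y ext',np.percentile((S[b][:,:2]-O)@DY,[1,99]))
E
```

```text
time_s: 12.4
ee_pos: [548.5, -206.9, 29.7]
ee_rot: [180.0, 0.0, -76.7]
force: [-3.0, -1.0, -0.9]
gripper_width: 20.4
time_s: 13.4
ee_pos: [488.7, -220.5, 128.9]
ee_rot: [179.9, 0.1, -76.7]
force: [-0.8, -0.5, 0.1]
gripper_width: 77.2
[-67.9149952  -11.53621495] [ 0.29443127 -0.16104794 -0.31380292] [ 488.83705731 -220.49525581  128.75125206]
top rect ((613.0079345703125, -193.93959045410156), (95.3838882446289, 62.065738677978516), 13.493420600891113) [ 59.03693011 -14.14749471]
plane [-6.81339836e-03 -1.22205006e-02  5.69066979e+01] 57.421499188061944
shift [ 0.0026 -0.127   0.0088] roll -0.23 at [ 488.8 -220.5  128.8] yaw -76.74 F [ 0.3 -0.2 -0.3] w 81.0 t 13.45
side z top [58.2726753  59.46006225] x ext [ 12.08410575 107.43543028] y ext [-49.67881171  11.94866611]
```

Flat on the mat, centre about (613,-195), top at 57–58 mm, in both views. Now grasp across the 60 mm.

```bash
python3 -m pendant '[{"xyz":[0.004,-0.03,0],"roll":0,"jaw":0},{"xyz":[0.004,-0.06,0],"roll":0,"jaw":0},{"xyz":[0.0045,-0.09,0],"roll":0,"jaw":0},{"xyz":[0.0045,-0.115,0],"roll":-0.2,"jaw":0},{"xyz":[0.0045,-0.127,0.015],"roll":-0.2,"jaw":0},{"xyz":[0.0045,-0.127,0.035],"roll":-0.2,"jaw":0},{"xyz":[0.0045,-0.127,0.055],"roll":-0.2,"jaw":0},{"xyz":[0.0045,-0.127,0.07],"roll":-0.2,"jaw":0}]'
python3 -m pendant '[{"xyz":[0,0,0.01],"roll":0,"jaw":0},{"xyz":[0,0,0.018],"roll":0,"jaw":0},{"xyz":[0,0,0.02],"roll":0,"jaw":0},{"xyz":[0,0,0.02],"roll":0,"jaw":0.2},{"xyz":[0,0,0.02],"roll":0,"jaw":0.4},{"xyz":[0,0,0.02],"roll":0,"jaw":0.6},{"xyz":[0,0,0.02],"roll":0,"jaw":0.6},{"xyz":[0,0,0.02],"roll":0,"jaw":0.6}]' 45
python3 - <<'E'
from h import *
s=env.state();print(s['ee_pos'],s['force'],indr(s['ee_pos']),s['gripper_width'])
# heater well refined from first pictures
top=cv2.imread('pics/top0.png');g=cv2.cvtColor(top,cv2.COLOR_BGR2GRAY).astype(float);d=np.load('top0.npy');P=cloud('top',d)
hx=np.array([np.cos(np.radians(-8.08)),np.sin(np.radians(-8.08))]);hy=np.array([-hx[1],hx[0]])
C=np.array([539.3,161.8])
c=env.camera_params('top');K=np.array(c['camera_matrix']);T=np.array(c['cam_to_world'])
def prof(a,b,z):  # sample along heater line
    q=[]
    for t in np.arange(-1,1.001,.005):
        p=np.r_[C+hx*(a*t)+hy*(b*t),z]; x=T[:3,:3].T@(p-T[:3,3]); u,_=cv2.projectPoints(np.array([[x[0],-x[1],-x[2]]]),np.zeros(3),np.zeros(3),K,np.array(c['D'],float)); u=u.ravel(); q.append((t,cv2.getRectSubPix(g.astype(np.float32),(1,1),(float(u[0]),float(u[1])))[0,0]))
    return np.array(q)
for nm,a,b,sc in(('x',70,0,70),('y',0,50,50)):
    q=prof(a,b,85); k=(abs(q[:,0]*sc)>sc*.55); print(nm,[(int(round(t*sc)),int(v)) for t,v in q[k][::4]])
for nm,a,b,sc in(('xdeck',100,0,100),):
    pass
m=(P[...,2]>20)&(P[...,2]<90); Dx=(P[...,:2]-C)@hx; Dy=(P[...,:2]-C)@hy
m2=m&(abs(Dx)<50)&(abs(Dy)<120)&(P[...,2]>78); print('deck y ext',np.percentile(Dy[m2],[.5,99.5]))
m3=m&(abs(Dy)<70)&(Dx<-100)&(Dx>-200)&(P[...,2]>10); print('front x',np.percentile(Dx[m3],[.2,1]))
E
```

```text
time_s: 14.5
ee_pos: [612.8, -195.8, 57.5]
ee_rot: [179.8, 0.1, -76.5]
force: [0.4, 0.0, -0.4]
gripper_width: 91.0
time_s: 15.5
ee_pos: [614.6, -196.2, 40.4]
ee_rot: [-180.0, -0.0, -76.5]
force: [-0.8, 0.5, 2.7]
gripper_width: 59.2
[ 614.55786235 -196.21287201   40.37773001] [-0.78086254  0.46049725  2.69783714] [ 60.02456064 -16.71550389] 59.206109322607794
x [(-70, 206), (-69, 205), (-67, 206), (-66, 206), (-64, 206), (-63, 206), (-62, 206), (-60, 207), (-59, 206), (-57, 206), (-56, 194), (-55, 167), (-53, 150), (-52, 140), (-50, 109), (-49, 79), (-48, 78), (-46, 78), (-45, 78), (-43, 78), (-42, 78), (-41, 78), (-39, 78), (39, 78), (41, 77), (42, 78), (43, 78), (45, 77), (46, 77), (48, 79), (49, 87), (50, 104), (52, 130), (53, 160), (55, 171), (56, 177), (57, 192), (59, 204), (60, 205), (62, 206), (63, 206), (64, 206), (66, 205), (67, 203), (69, 200), (70, 209)]
y [(-50, 206), (-49, 205), (-48, 204), (-47, 204), (-46, 204), (-45, 204), (-44, 205), (-43, 205), (-42, 205), (-41, 204), (-40, 203), (-39, 197), (-38, 187), (-37, 177), (-36, 161), (-35, 146), (-34, 131), (-33, 118), (-32, 103), (-31, 93), (-30, 82), (-29, 78), (-28, 78), (28, 78), (29, 80), (30, 82), (31, 89), (32, 103), (33, 118), (34, 133), (35, 147), (36, 160), (37, 169), (38, 180), (39, 189), (40, 197), (41, 203), (42, 205), (43, 206), (44, 206), (45, 206), (46, 206), (47, 206), (48, 206), (49, 206), (50, 206)]
deck y ext [-82.99518733  84.15001227]
front x [-149.55392288 -148.90415179]
```

Gripped at 59.2 mm; the well measures centre (540.1,162.2) with mouth 112 × 76 mm and front at −149.5 mm, all consistent. Lift and verify.

```bash
python3 -m pendant '[{"xyz":[0,0,-0.004],"roll":0,"jaw":0.6},{"xyz":[0,0,-0.01],"roll":0,"jaw":0.6},{"xyz":[0,0,-0.025],"roll":0,"jaw":0.6},{"xyz":[0,0,-0.045],"roll":0,"jaw":0.6},{"xyz":[0,0,-0.07],"roll":0,"jaw":0.6},{"xyz":[0,0,-0.09],"roll":0,"jaw":0.6},{"xyz":[0,0,-0.105],"roll":0,"jaw":0.6},{"xyz":[0,0,-0.11],"roll":0,"jaw":0.6}]'
python3 - <<'E'
from h import *
go(515,158,150,-98.08)
E
```

```text
time_s: 16.5
ee_pos: [614.8, -196.3, 151.4]
ee_rot: [-179.9, -0.1, -76.5]
force: [-0.0, -1.5, -5.7]
gripper_width: 59.5
shift [-0.3678  0.0146  0.0014] roll 21.54 at [ 614.8 -196.3  151.4] yaw -76.54 F [-0.  -1.5 -5.7] w 59.5 t 16.5
```

```bash
python3 -m pendant '[{"xyz":[-0.025,0.01,0],"roll":2,"jaw":0.6},{"xyz":[-0.065,0.02,0],"roll":5,"jaw":0.6},{"xyz":[-0.115,0.025,0],"roll":8,"jaw":0.6},{"xyz":[-0.17,0.025,0],"roll":11,"jaw":0.6},{"xyz":[-0.225,0.025,0],"roll":14,"jaw":0.6},{"xyz":[-0.285,0.02,0],"roll":17,"jaw":0.6},{"xyz":[-0.335,0.017,0],"roll":20,"jaw":0.6},{"xyz":[-0.3678,0.0146,0],"roll":21.54,"jaw":0.6}]'
python3 - <<'E'
from h import *
go(540.9,160.5,124,-98.08)
E
```

```text
time_s: 17.5
ee_pos: [513.4, 160.3, 149.7]
ee_rot: [179.9, -0.0, -98.0]
force: [0.4, -0.5, -6.5]
gripper_width: 59.9
shift [-0.0041 -0.0272  0.0257] roll 0.04 at [513.4 160.3 149.7] yaw -98.04 F [ 0.4 -0.5 -6.5] w 59.9 t 17.5
```

```bash
python3 -m pendant '[{"xyz":[-0.002,-0.007,0],"roll":0,"jaw":0.6},{"xyz":[-0.003,-0.014,0],"roll":0,"jaw":0.6},{"xyz":[-0.004,-0.021,0.005],"roll":0,"jaw":0.6},{"xyz":[-0.004,-0.025,0.012],"roll":0,"jaw":0.6},{"xyz":[-0.004,-0.027,0.019],"roll":0,"jaw":0.6},{"xyz":[-0.004,-0.027,0.024],"roll":0,"jaw":0.6},{"xyz":[-0.004,-0.027,0.024],"roll":0,"jaw":0.6},{"xyz":[-0.004,-0.027,0.024],"roll":0,"jaw":0.6}]'
python3 - <<'E'
from h import *
go(540.9,160.5,92,-98.08)
p,d=grab('side','side6.png'); cv2.imwrite('pics/c7.png',cv2.resize(p[130:260,220:350],None,fx=4.6,fy=4.6,interpolation=cv2.INTER_CUBIC))
E
```

```text
time_s: 18.5
ee_pos: [541.9, 158.4, 126.3]
ee_rot: [-180.0, 0.0, -98.1]
force: [-0.4, 0.1, -7.0]
gripper_width: 59.7
shift [-0.0019  0.0012  0.0343] roll 0.01 at [541.9 158.4 126.3] yaw -98.07 F [-0.4  0.1 -7. ] w 59.7 t 18.5
```

View pics/c7.png

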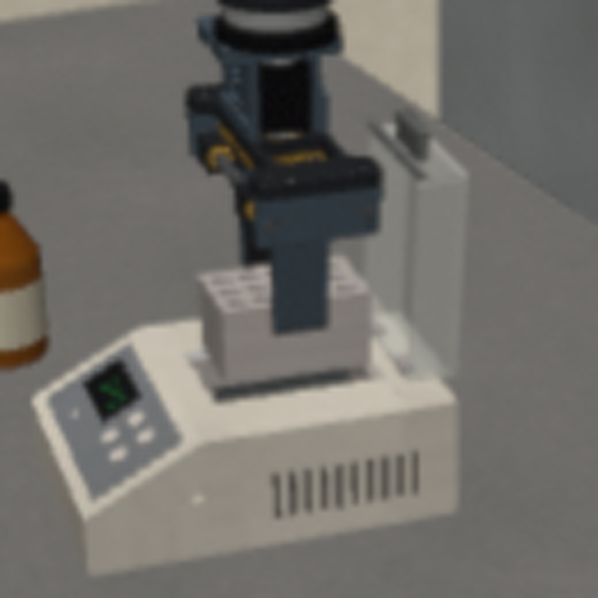

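The block hangs level over the well (block near edge crop x 205–365, well slot 215–372), holes up, lid standing clear behind. Lower in two stages with a force check.

```bash
python3 -m pendant '[{"xyz":[-0.0012,0.0005,0.003],"roll":0,"jaw":0.6},{"xyz":[-0.0012,0.0005,0.006],"roll":0,"jaw":0.6},{"xyz":[-0.0012,0.0005,0.009],"roll":0,"jaw":0.6},{"xyz":[-0.0012,0.0005,0.012],"roll":0,"jaw":0.6},{"xyz":[-0.0012,0.0005,0.014],"roll":0,"jaw":0.6},{"xyz":[-0.0012,0.0005,0.016],"roll":0,"jaw":0.6},{"xyz":[-0.0012,0.0005,0.018],"roll":0,"jaw":0.6},{"xyz":[-0.0012,0.0005,0.018],"roll":0,"jaw":0.6}]'
python3 -c "
from h import *
go(540.9,160.5,92,-98.08)"
```

```text
time_s: 19.55
ee_pos: [541.4, 159.6, 107.9]
ee_rot: [180.0, -0.0, -98.1]
force: [0.0, 0.1, -6.3]
gripper_width: 59.4
shift [-0.0009  0.0006  0.0159] roll -0.0 at [541.4 159.6 107.9] yaw -98.08 F [ 0.   0.1 -6.3] w 59.4 t 19.55
```

```bash
python3 -m pendant '[{"xyz":[-0.0005,0,0.003],"roll":0,"jaw":0.6},{"xyz":[-0.0005,0,0.006],"roll":0,"jaw":0.6},{"xyz":[-0.0005,0,0.008],"roll":0,"jaw":0.6},{"xyz":[-0.0005,0,0.010],"roll":0,"jaw":0.6},{"xyz":[-0.0005,0,0.012],"roll":0,"jaw":0.6},{"xyz":[-0.0005,0,0.0135],"roll":0,"jaw":0.6},{"xyz":[-0.0005,0,0.0145],"roll":0,"jaw":0.6},{"xyz":[-0.0005,0,0.0155],"roll":0,"jaw":0.6}]'
python3 -m pendant '[{"xyz":[0,0,0.0003],"roll":0,"jaw":0.6},{"xyz":[0,0,0.0006],"roll":0,"jaw":0.6},{"xyz":[0,0,0.0009],"roll":0,"jaw":0.6},{"xyz":[0,0,0.0012],"roll":0,"jaw":0.6},{"xyz":[0,0,0.0015],"roll":0,"jaw":0.6},{"xyz":[0,0,0.0018],"roll":0,"jaw":0.6},{"xyz":[0,0,0.002],"roll":0,"jaw":0.6},{"xyz":[0,0,0.002],"roll":0,"jaw":0.6}]'
```

```text
time_s: 20.55
ee_pos: [541.6, 160.1, 92.5]
ee_rot: [-180.0, 0.0, -98.1]
force: [0.4, 0.3, -5.8]
gripper_width: 59.8
time_s: 21.55
ee_pos: [541.6, 160.1, 91.4]
ee_rot: [-180.0, 0.0, -98.1]
force: [-4.3, -0.4, 4.5]
gripper_width: 59.7
```

Fz went from −6 to +4.5 N at TCP z 91.4, the height predicted for a seated block. Release and rise.

```bash
python3 -m pendant '[{"xyz":[0,0,0],"roll":0,"jaw":0.5},{"xyz":[0,0,0],"roll":0,"jaw":0.3},{"xyz":[0,0,0],"roll":0,"jaw":0.15},{"xyz":[0,0,-0.005],"roll":0,"jaw":0.1},{"xyz":[0,0,-0.02],"roll":0,"jaw":0.1},{"xyz":[0,0,-0.05],"roll":0,"jaw":0.1},{"xyz":[0,0,-0.09],"roll":0,"jaw":0.1},{"xyz":[0,0,-0.13],"roll":0,"jaw":0.1}]' 20
python3 -m pendant '[{"xyz":[0,0.02,-0.03],"roll":0,"jaw":0.5},{"xyz":[0,0.04,-0.05],"roll":0,"jaw":1},{"xyz":[0,0.06,-0.055],"roll":0,"jaw":1},{"xyz":[0,0.08,-0.055],"roll":0,"jaw":1},{"xyz":[0,0.1,-0.055],"roll":0,"jaw":1},{"xyz":[0,0.12,-0.055],"roll":0,"jaw":1},{"xyz":[0,0.14,-0.055],"roll":0,"jaw":1},{"xyz":[0,0.15,-0.055],"roll":0,"jaw":1}]'
python3 - <<'E'
from h import *
p,d=grab('side','side7.png');S=cloud('side',d);q,e=grab('top','top7.png');P=cloud('top',e)
W=np.array([540.1,162.2]);hx=np.array([np.cos(np.radians(-8.08)),np.sin(np.radians(-8.08))]);hy=np.array([-hx[1],hx[0]])
for n,A in(('side',S),('top',P)):
    X=(A[...,:2]-W)@hx;Y=(A[...,:2]-W)@hy;Z=A[...,2]
    b=(abs(X)<40)&(abs(Y)<24)&(Z>75)&(Z<125); f=np.c_[X[b],Y[b],np.ones(b.sum())]
    print(n,'block top',np.median(Z[b]),'plane',np.linalg.lstsq(f,Z[b],rcond=None)[0].round(3))
    l=(X>60)&(X<140)&(abs(Y)<60)&(Z>95)&(Z<260); print('lid zmax',np.percentile(Z[l],[50,98,99.8]))
    for lo in range(100,250,20):
        k=l&(Z>lo)&(Z<lo+20); print(lo,k.sum(),(np.percentile(X[k],[5,50,95]).round(0),np.percentile(Y[k],[5,95]).round(0)) if k.sum()>5 else '')
s=env.state();print(s['ee_pos'],s['time_s'])
go(*(W+150*hx),270)
cv2.imwrite('pics/c8.png',cv2.resize(p[130:260,220:350],None,fx=4.6,fy=4.6,interpolation=cv2.INTER_CUBIC))
E
```

```text
time_s: 22.55
ee_pos: [541.7, 160.1, 222.9]
ee_rot: [-179.9, 0.0, -98.1]
force: [1.5, -0.5, -1.2]
gripper_width: 82.2
time_s: 23.55
ee_pos: [391.7, 181.3, 275.5]
ee_rot: [180.0, 0.0, -98.0]
force: [0.1, 0.5, 0.2]
gripper_width: 5.0
side block top 108.1007267579788 plane [ 5.00000e-03 -1.00000e-03  1.07738e+02]
lid zmax [165.27815938 237.12790174 241.37668079]
100 132 (array([ 72.,  88., 102.]), array([-51.,  48.]))
120 141 (array([ 73.,  89., 102.]), array([-51.,  49.]))
140 135 (array([ 75.,  90., 104.]), array([-52.,  49.]))
160 134 (array([ 75.,  90., 104.]), array([-51.,  49.]))
180 130 (array([ 76.,  89., 106.]), array([-51.,  49.]))
200 130 (array([ 77.,  91., 108.]), array([-52.,  46.]))
220 112 (array([ 77.,  86., 100.]), array([-44.,  39.]))
240 8 (array([86., 89., 91.]), array([-17.,  10.]))
top block top 107.78887501684721 plane [4.0000e-03 8.0000e-03 1.0729e+02]
lid zmax [221.17608388 242.6788457  245.11326253]
100 20 (array([69., 78., 95.]), array([-48.,  46.]))
120 21 (array([70., 78., 99.]), array([-48.,  45.]))
140 19 (array([ 71.,  80., 100.]), array([-48.,  44.]))
160 21 (array([72., 78., 98.]), array([-48.,  45.]))
180 13 (array([ 73.,  79., 102.]), array([-48.,  45.]))
200 179 (array([ 75.,  96., 106.]), array([-48.,  44.]))
220 407 (array([ 75.,  87., 105.]), array([-43.,  44.]))
240 49 (array([84., 87., 91.]), array([-17.,  18.]))
[392.20371015 181.3337775  275.73564365] 23.65
shift [-0.0016 -0.2991  0.0057] roll 0 at [392.2 181.3 275.7] yaw -98.03 F [ 0.1  0.6 -0.7] w 0.6 t 23.65
```

View pics/c8.png

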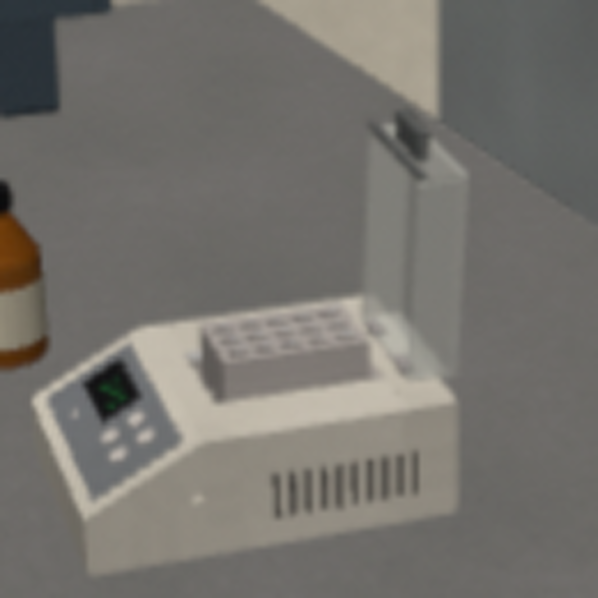

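Block sits level in the well, top at 108 mm in both views (109 expected), and the lid is nearly upright with its lip at z about 241. Go over the lid and come down behind it.

```bash
python3 -m pendant '[{"xyz":[-0.0015,-0.035,-0.005],"roll":0,"jaw":1},{"xyz":[-0.0015,-0.08,-0.005],"roll":0,"jaw":1},{"xyz":[-0.0015,-0.125,-0.005],"roll":0,"jaw":1},{"xyz":[-0.0015,-0.17,-0.005],"roll":0,"jaw":1},{"xyz":[-0.0015,-0.215,-0.005],"roll":0,"jaw":1},{"xyz":[-0.0015,-0.255,-0.005],"roll":0,"jaw":1},{"xyz":[-0.0015,-0.285,-0.005],"roll":0,"jaw":1},{"xyz":[-0.0015,-0.30,-0.005],"roll":0,"jaw":1}]'
python3 -m pendant '[{"xyz":[0,0,0],"roll":0,"jaw":1},{"xyz":[0,0,0.01],"roll":0,"jaw":1},{"xyz":[0,0,0.03],"roll":0,"jaw":1},{"xyz":[0,0,0.05],"roll":0,"jaw":1},{"xyz":[0,0,0.065],"roll":0,"jaw":1},{"xyz":[0,0,0.075],"roll":0,"jaw":1},{"xyz":[0,0,0.075],"roll":0,"jaw":1},{"xyz":[0,0,0.075],"roll":0,"jaw":1}]'
cat >> h.py <<'E'
W=np.array([540.1,162.2]);hx=np.array([np.cos(np.radians(-8.08)),np.sin(np.radians(-8.08))]);hy=np.array([-hx[1],hx[0]])
def inh(p): return np.r_[(p[:2]-W)@hx,(p[:2]-W)@hy,p[2:]].round(1)
E
python3 -c "
from h import *
s=env.state();print(inh(s['ee_pos']),s['force'])"
```

```text
time_s: 24.65
ee_pos: [692.5, 139.8, 279.0]
ee_rot: [180.0, -0.0, -98.1]
force: [0.3, 0.7, 0.6]
gripper_width: 0.6
time_s: 25.65
ee_pos: [690.7, 140.6, 206.4]
ee_rot: [-179.9, 0.0, -98.1]
force: [0.5, 0.3, -0.0]
gripper_width: 0.7
[ 1.521e+02 -2.000e-01  2.064e+02] [ 0.49361226  0.28849172 -0.01312962]
```

```bash
python3 -m pendant '[{"xyz":[0,0.01,0],"roll":0,"jaw":1},{"xyz":[0,0.02,0],"roll":0,"jaw":1},{"xyz":[0,0.027,0],"roll":0,"jaw":1},{"xyz":[0,0.033,0],"roll":0,"jaw":1},{"xyz":[0,0.039,0],"roll":0,"jaw":1},{"xyz":[0,0.045,0],"roll":0,"jaw":1},{"xyz":[0,0.052,0],"roll":0,"jaw":1},{"xyz":[0,0.06,0],"roll":0,"jaw":1}]'
python3 -m pendant '[{"xyz":[0,0.006,0],"roll":0,"jaw":1},{"xyz":[0,0.012,0],"roll":0,"jaw":1},{"xyz":[0,0.018,0],"roll":0,"jaw":1},{"xyz":[0,0.024,0],"roll":0,"jaw":1},{"xyz":[0,0.03,0],"roll":0,"jaw":1},{"xyz":[0,0.036,0],"roll":0,"jaw":1},{"xyz":[0,0.041,0],"roll":0,"jaw":1},{"xyz":[0,0.046,0],"roll":0,"jaw":1}]'
python3 - <<'E'
from h import *
s=env.state();print(inh(s['ee_pos']),s['force'])
p,d=grab('side','side8.png');cv2.imwrite('pics/c9.png',cv2.resize(p[130:260,220:350],None,fx=4.6,fy=4.6,interpolation=cv2.INTER_CUBIC))
E
```

```text
time_s: 26.65
ee_pos: [630.4, 149.0, 205.5]
ee_rot: [180.0, 0.0, -98.1]
force: [1.6, -0.1, 1.8]
gripper_width: 0.2
time_s: 27.65
ee_pos: [585.0, 155.5, 205.6]
ee_rot: [-180.0, 0.0, -98.1]
force: [1.3, 0.2, 0.3]
gripper_width: 0.3
[ 45.4  -0.4 205.6] [1.31258444 0.18251    0.30480164]
```

View pics/c9.png

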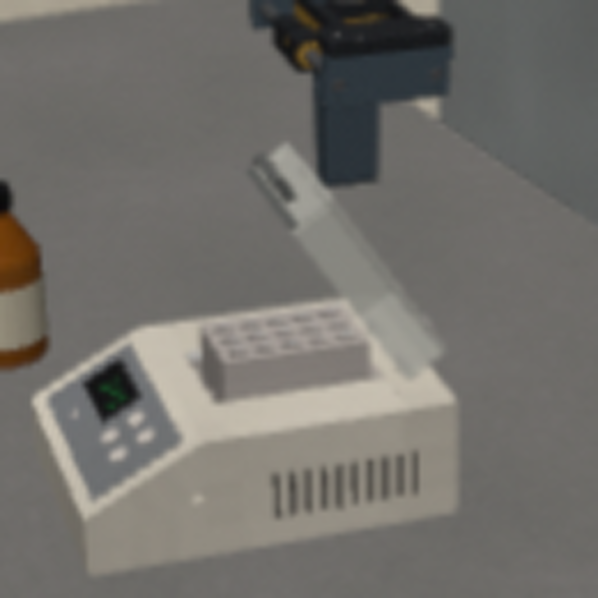

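The lid is at about 55° and follows the finger (contact near crop (325,185)); now follow its arc down.

```bash
python3 -m pendant '[{"xyz":[0,0.012,0],"roll":0,"jaw":1},{"xyz":[0,0.025,0.003],"roll":0,"jaw":1},{"xyz":[0,0.035,0.007],"roll":0,"jaw":1},{"xyz":[0,0.045,0.011],"roll":0,"jaw":1},{"xyz":[0,0.055,0.016],"roll":0,"jaw":1},{"xyz":[0,0.063,0.021],"roll":0,"jaw":1},{"xyz":[0,0.070,0.025],"roll":0,"jaw":1},{"xyz":[0,0.076,0.030],"roll":0,"jaw":1}]'
python3 -m pendant '[{"xyz":[0,0.008,0.010],"roll":0,"jaw":1},{"xyz":[0,0.014,0.020],"roll":0,"jaw":1},{"xyz":[0,0.019,0.028],"roll":0,"jaw":1},{"xyz":[0,0.023,0.035],"roll":0,"jaw":1},{"xyz":[0,0.026,0.041],"roll":0,"jaw":1},{"xyz":[0,0.028,0.046],"roll":0,"jaw":1},{"xyz":[0,0.029,0.050],"roll":0,"jaw":1},{"xyz":[0,0.029,0.053],"roll":0,"jaw":1}]'
python3 -c "
from h import *
s=env.state();print(inh(s['ee_pos']),s['force'])"
```

```text
time_s: 28.7
ee_pos: [509.8, 166.1, 175.3]
ee_rot: [-180.0, 0.0, -98.1]
force: [0.5, 0.4, 0.8]
gripper_width: 0.3
time_s: 29.7
ee_pos: [481.3, 170.2, 122.3]
ee_rot: [180.0, 0.0, -98.1]
force: [0.3, 0.0, 0.0]
gripper_width: 0.4
[-59.3  -0.4 122.3] [0.2719701  0.01021251 0.00215803]
```

```bash
python3 -m pendant '[{"xyz":[0,0,0.001],"roll":0,"jaw":1},{"xyz":[0,0,0.002],"roll":0,"jaw":1},{"xyz":[0,0,0.003],"roll":0,"jaw":1},{"xyz":[0,0,0.004],"roll":0,"jaw":1},{"xyz":[0,0,0.005],"roll":0,"jaw":1},{"xyz":[0,0,0.0055],"roll":0,"jaw":1},{"xyz":[0,0,0.006],"roll":0,"jaw":1},{"xyz":[0,0,0.0065],"roll":0,"jaw":1}]'
python3 -c "
from h import *
s=env.state();print(inh(s['ee_pos']),s['force'])"
```

```text
time_s: 30.7
ee_pos: [481.4, 170.2, 117.1]
ee_rot: [-180.0, 0.0, -98.1]
force: [-3.1, -0.8, 10.6]
gripper_width: 0.3
[-59.2  -0.3 117.1] [-3.11450281 -0.75675126 10.55635067]
```

Firm stop (10.6 N) at z 117.1, the shut dome's height. Withdraw and check.

```bash
python3 -m pendant '[{"xyz":[0,0,-0.01],"roll":0,"jaw":1},{"xyz":[0,0,-0.03],"roll":0,"jaw":1},{"xyz":[0,0.01,-0.07],"roll":0,"jaw":1},{"xyz":[0,0.03,-0.11],"roll":0,"jaw":1},{"xyz":[0,0.06,-0.14],"roll":0,"jaw":1},{"xyz":[0,0.08,-0.15],"roll":0,"jaw":1},{"xyz":[0,0.1,-0.15],"roll":0,"jaw":1},{"xyz":[0,0.1,-0.15],"roll":0,"jaw":1}]'
python3 - <<'E'
from h import *
p,d=grab('side','side9.png');S=cloud('side',d);q,e=grab('top','top9.png');P=cloud('top',e)
print(env.state()['force'])
for n,A in(('side',S),('top',P)):
    X=(A[...,:2]-W)@hx;Y=(A[...,:2]-W)@hy;Z=A[...,2]
    b=(abs(X)<60)&(abs(Y)<40)&(Z>80)&(Z<200);f=np.c_[X[b],np.ones(b.sum())];print(n,'dome z',np.percentile(Z[b],[5,50,95]).round(1),'slope',np.linalg.lstsq(f,Z[b],rcond=None)[0].round(3))
    l=(X>-86)&(X<-73)&(abs(Y)<18);print('lip z',np.median(Z[l]).round(1),'max z behind',Z[(X>50)&(X<130)&(abs(Y)<60)&(Z<300)].max().round(0))
a=cv2.absdiff(cv2.imread('pics/top0.png'),q).max(2)
for nm,(x0,y0,x1,y1) in dict(bottle=(125,280,168,320),rack=(298,150,362,192),slide=(468,268,522,325)).items(): print(nm,(a[y0:y1,x0:x1]>25).sum())
cv2.imwrite('pics/c10.png',cv2.resize(p[130:420,180:440],None,fx=2,fy=2,interpolation=cv2.INTER_CUBIC))
E
```

```text
time_s: 31.7
ee_pos: [380.8, 184.0, 265.0]
ee_rot: [179.9, -0.1, -98.0]
force: [0.2, 0.1, -1.1]
gripper_width: 0.7
[ 0.18103614 -0.04689191 -0.01995554]
side dome z [114.8 117.  119.2] slope [1.00000e-03 1.17011e+02]
lip z 98.0 max z behind 122.0
top dome z [114.1 118.1 122.5] slope [4.00000e-03 1.18185e+02]
lip z 101.5 max z behind 126.0
bottle 0
rack 0
slide 0
```

View pics/c10.png

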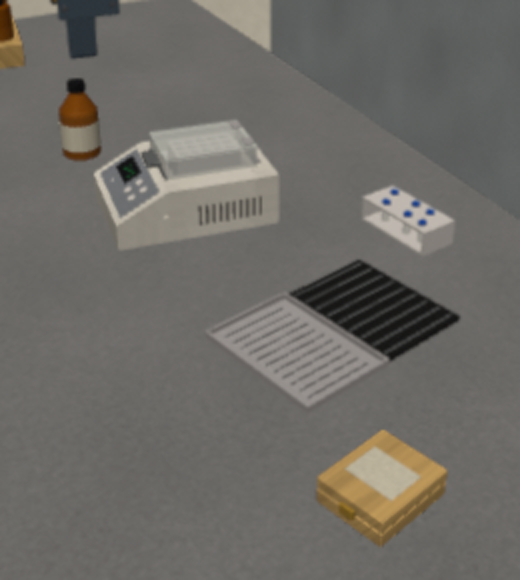

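The lid is shut flat over the seated block (dome at crop (205,150)), with the rack, bottle and slide box in place and the robot clear.

```bash
python3 -c "
from h import *
print(env.job_done())"
```

```text
the job is handed in; nothing more can be done
None
```

The job is done and handed in at about 32 s of the 72 s allowed; no verdict is reported. I pushed the block up to the rim and tipped it over onto the mat, base down and holes up. I then lifted it, lowered it into the heater well and closed the lid.

After tipping, its near end was about 20 mm back over the rim, so I slid it wholly onto the mat before gripping. The last part of the tip was a free fall once it passed its balance point.

**Last checks:**
- **Block:** top at 108 mm in both views against 109 expected, and level.
- **Lid:** dome level at 117–118 mm against 117 expected. It stopped firmly at 10.6 N when pressed shut. The lip read 98 mm in the side view and 101.5 mm in the top view, against about 101 expected.
- **Rack, bottle and slide box:** no changed pixels in the top view compared with the start.
- **Robot:** clear of everything, with tool force near zero.

The cameras disagreed by a few millimetres on the block's sideways position on the mat, and the grip settled it. No check failed.

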